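# Seat the nail-tip carousel on its drive key and pull the switch on

### The job

The platter of the nail-tip drying carousel was put back after cleaning but is riding high on top of the drive key. Turn it on its spindle until the keyway drops over the key and it sits fully home, and only then pull the red knob on the sloping panel outward until it clicks on, and let go of it so that it rests out. Leave the bottles and the jar beside the machine where they stand.

Things in the scene. Friction and masses are not known exactly. Their poses are not given: they have to be found in the camera images.
- machine: White carousel drive, fixed, 290 mm long (x -150 to +140) by 220 wide; origin on the desk under it, z up. Local -x is its front, facing the robot's right (world -y, turned 7 degrees inward to 30 outward): from the deck edge (x -55, z 110 mm) a grey panel falls at 40 degrees from level to x -150, z 30. The platter's rim overhangs the panel's upper half. The drive does not run here: once on, nothing else moves.
- spindle (a point): Foot of the upright spindle, 161 mm above the desk, straight above the machine's origin, on a steel shoulder disc 84 mm across that caps a white round turret 51 mm tall on the deck. Axes as the machine's. The shaft is 18 mm thick and rises 70 mm from here. It does not turn.
- key_top (a point): Centre of the top of the brass drive key that crosses the shaft on the shoulder: 60 mm long along this point's x (always fore and aft, in line with the red knob), 14 mm wide, 10 mm high; it is under the platter. 10 mm above spindle.
- platter: Loose platter on the spindle, 0.3 to 0.5 kg: grey disc 200 mm across, its top at z 20 mm, underside 12. Origin on its axis under the hub's foot, z up. Keyway 20 mm wide, 12 deep, across the underside along x, shown by a white line on the disc; either way round fits. Six nail-tip posts rise 46 mm above the disc at 84 mm radius, 30, 90, 150.. degrees from x.
- hub_grip (a point): On the axis of the platter's black round ribbed hub, 17 mm below its top rim. Hub 41 mm thick, 42 mm tall above the disc, 22 mm bore with the shaft inside. Platter starts 10 mm high on the key, keyway 30 to 90 degrees off. Within about 5 degrees of the key's line it drops 10 mm by its own weight when not held; its origin is then at spindle.
- switch_knob (a joint): Travel of the red push-pull knob out of the panel, m: 0 in (off, at the start), 0.012 fully out (on). An over-centre spring holds it in with 9 N at first, less as it comes, nothing at 7.5 mm; past that it snaps out to its stop by itself and stays. Let go before 7.5 mm and it springs back in. A green collar shows when out.
- knob_grip (a point): Centre of the red knob's ribbed round cap, 42 mm across, full width from 8 mm below to 9 above this point, end 13 above, 28 mm neck below; panel 27 mm below when in. z = pull direction, square to the panel, 40 degrees from vertical, leaning to the machine's front; y level. The platter rim is close above and behind: a gripper held upright strikes it, so come along this axis.
- spray_bottle: White bottle, loose, 125 mm tall, 48 mm across, origin under its base. Leave it alone.
- gel_jar: Low pink jar with black lid, loose, 60 mm tall, 64 mm across, origin under its base. Leave it alone.
- cleanser: Clear bottle with blue cap, loose, 110 mm tall, 54 mm across, origin under its base. Leave it alone.
Things that resemble listed ones, but are neither listed nor needed, are in the scene too. Of the things shaped like the platter, the grey one is meant.

How it is judged:
By the outcome, as a careful person would: the job done as asked, in the order asked, and still so for the second after the job is handed in, with the robot touching nothing.
It also fails if it takes over 45 s, if anything falls off the work surface, if the arm or the gripper's body presses on something with over 40 N, if the wrist force passes 120 N, or if a joint passes its speed limit or range.

### The arm

A 6-joint arm with a two-finger parallel gripper is mounted at the origin on the work surface. World frame = base frame: x ahead of the robot, y to its left, z up, the work surface at z = 0. Lengths are in m, angles in rad, forces in N, time in s.
With the tool pointing down it reaches from about 0.225 to 0.875 m from the base axis. Payload 3.4 kg.
Tool frame: the origin (TCP) lies midway between the tips of the shut fingers; the grasp point (between the pads) lies 19 mm behind it (manip.tcp_to_grasp is the distance from the TCP to the grasp point, in m); x points along the fingers, y is the direction in which the jaws open and shut, and the axes are right-handed (so a half turn about x gives the same grasp; the last joint's range is limited). The gripper opens to 85 mm and grips with 20 to 120 N. Pads are 22 mm wide; open, the fingers measure 114 mm over their backs; the gripper's body (76 mm by 85 mm) begins 54 mm behind the grasp point. The pads swing forward as they close: fully open they stand 13 mm farther back than shut.
Start: joints at [-1.398, 0.276, 1.505, -0, 1.361, -0.121], TCP at [0.167, -0.55, 0.231] pointing down, gripper open.
Joint ranges: [-2.89, 2.89], [-0.75, 2.08], [0.22, 2.7], [-1.18, 4.32], [0.11, 2.71], [-2.7, 2.7]. Speed limits (rad/s): [2.57, 2.57, 3.14, 3.14, 3.14, 3.14].

### API

Orientations are given as a unit quaternion [w, x, y, z].
In Python, from rig import readout, eyes, job, manip gives the robot as it stands. The module is installed in compiled form; this text tells all that it offers.
- The arm moves only by the tool carry_out, never from a script. Its argument "deltas" is one flat list of numbers, 7 for each row, row after row: the shift along the tool's x, y, z scaled (see below), then the turn, a rotation vector about the tool's x, y, z scaled (see below), then the opening, from -1 (shut) to 1 (fully open). In form: [dx, dy, dz, ax, ay, az, grip, dx, dy, dz, ax, ay, az, grip, ...]. A call has 1 to 10 rows; each row shifts and turns the commanded pose from where the row before left it, along the tool's axes as they then stand; what a row does not reach is not made up. The controller multiplies each number of a shift by 60 mm and each number of a turn by 4 degrees. A row lasts 1/8 s, in which the tool goes at most 62.5 mm and 10.7 degrees, less where a joint would pass 70% of its speed; a pose out of reach is approached as far as the arm can. A call with a number of a shift or a turn outside -1 to 1 is refused whole. A call with a gripper value outside its range is refused whole. The fingers move at their own pace and stop on an object; "newtons" is the grip in N (left out, the last holds). Time passes only in rows, so rows that do not move let the fingers close. It gives the time, the measured TCP pose, the force and the opening at its end, in the units of the state.
- readout.get_state(): the state, without advancing time (a new reading comes with each control period).
- eyes.get_image(name): name is "scene" or "top"; returns a dict with "color" (384x512x3 uint8, red, green, blue), "z_map" (384x512 float32, m along the optical axis (not along the pixel's ray), 0 where there is no reading), "mtx" (3x3 intrinsics, pixels), "origin" and "orientation" of the camera in the world. Camera axes: x right, y down, z forward; pixel columns grow to the right and rows downward; lengths in m; the calibration is good to about 2 mm. A picture is of the moment at which its call begins.
- job.sign_off(): hands the job in, once; it reports no verdict.
The state is a dict: "clock": time; "qpos": joint angles; "qd": joint speeds; "effort": joint torques, N m; "position": TCP position; "ee_rot": TCP orientation; "contact_force": force on the tool from outside, world axes, zero at the start; "moment": the same for the moment, N m; "width": finger opening in m.
Only numpy, scipy, OpenCV 4.12 (cv2) and the standard library are available. Lean on these libraries where they do the work, as an engineer would, in place of code of your own. Each camera call takes 0.05 s, during which the arm holds its last target.

## Working session

There is one attempt and no reset: what is moved stays moved. The work goes in short steps, Python scripts to look and compute and a tool call to move; the robot and the scene stay as the last step left them, time stands still between calls to the robot, and variables do not carry over. Pictures are saved under pics/ and viewed, and the job is handed in when it is done.

Besides the shell and the picture viewer there is one more tool, called after "Call:" as a command line: name --argument value ..., lists and objects as JSON in quotes. carry_out: Moves the arm, as the interface text tells. Its arguments: {"type":"object","properties":{"deltas":{"type":"array"},"newtons":{"type":"number"}},"required":["deltas"]}

```bash
mkdir -p pics
python3 - <<'E'
from rig import readout, eyes, manip
import cv2, numpy as np
print(readout.get_state()); print(manip.tcp_to_grasp)
for n in ("scene","top"):
    d=eyes.get_image(n); cv2.imwrite(f"pics/{n}0.png",d["color"][:,:,::-1]); np.savez(f"{n}0.npz",**d)
    print(n,d["mtx"],d["origin"],d["orientation"])
E
```

```text
{'clock': 0.0, 'qpos': array([-1.39800471e+00,  2.76579840e-01,  1.50613801e+00,  4.65698743e-06,
        1.36070450e+00, -1.20993577e-01]), 'qd': array([ 9.89712689e-04,  1.93165620e-03, -4.27766116e-06,  4.01053764e-04,
       -1.56636322e-03, -5.95605562e-04]), 'effort': array([-1.00643727e-03, -4.16778052e+01, -2.45809704e+01, -3.03642601e-04,
        1.12004988e-02, -3.09653785e-06]), 'position': array([ 0.16641444, -0.54983397,  0.23044642]), 'ee_rot': array([-0.10284852, -0.69947633, -0.10414195,  0.69950661]), 'contact_force': array([-0.3234421 , -0.19012024,  0.07180994]), 'moment': array([ 0.00655777, -0.03794758, -0.0052999 ]), 'width': 0.08517865521903965}
0.0187
scene [[347.0399993    0.         258.62080536]
 [  0.         347.0399993  192.82866827]
 [  0.           0.           1.        ]] [ 0.98591644 -0.35556606  1.17798371] [-0.25042741  0.85778889  0.43093846 -0.12560407]
top [[478.66079743   0.         263.50536942]
 [  0.         478.66079743 197.57770146]
 [  0.           0.           1.        ]] [0.11700111 0.01170814 1.73043401] [-0.08113444  0.71391282 -0.69118692  0.0775005 ]
```

View pics/scene0.png

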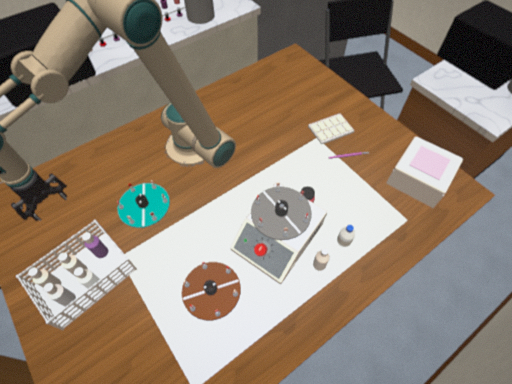

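View pics/top0.png

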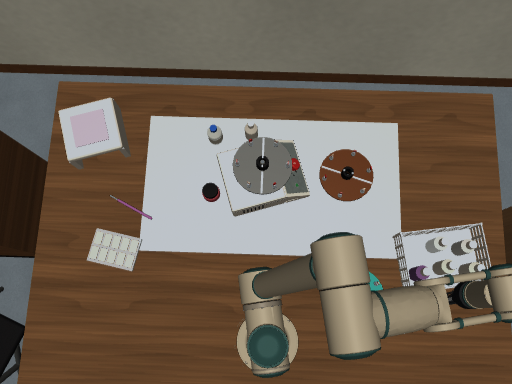

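The scene view shows the grey platter on the white machine at about (281,212), with the red knob at (261,249). The teal disc at (143,204) and the brown one at (211,290) lie flat and are decoys. In the top view the grey one is at (262,165) and the knob at (295,164). I'll enlarge both to confirm.

Run:
```python
import cv2,numpy as np
a=cv2.imread('pics/scene0.png')[165:295,215:365]; b=cv2.imread('pics/top0.png')[115:225,190:320]
a=cv2.resize(a,(400,347),interpolation=cv2.INTER_CUBIC); b=cv2.resize(b,(400,338),interpolation=cv2.INTER_CUBIC)
o=np.zeros((350,800,3),np.uint8); o[:347,:400]=a; o[:338,400:]=b
cv2.imwrite('pics/crop0.png',o)
```

```text
(no output)
```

View pics/crop0.png

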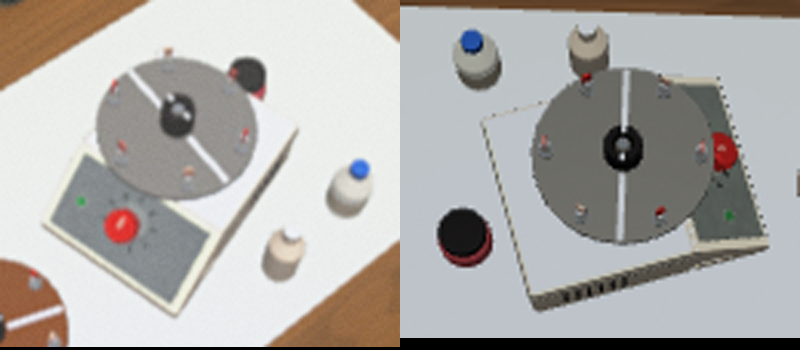

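The crop confirms it: the grey platter with the black hub sits on the white machine, and the red knob is on its grey panel. Its line is about 80° off the knob's direction. Next I'll measure.

```bash
cat > h.py <<'E'
import numpy as np,cv2
from scipy.spatial.transform import Rotation as R
def load(n): return dict(np.load(n))
def rot(d):
    q=d["orientation"]; return R.from_quat([q[1],q[2],q[3],q[0]]).as_matrix()
def plane(d,uv,z):
    uv=np.atleast_2d(uv).astype(float); K=d["mtx"]
    r=np.c_[(uv[:,0]-K[0,2])/K[0,0],(uv[:,1]-K[1,2])/K[1,1],np.ones(len(uv))]@rot(d).T
    o=d["origin"]; return o+r*((z-o[2])/r[:,2])[:,None]
def proj(d,p):
    c=(np.atleast_2d(p)-d["origin"])@rot(d); return np.c_[c[:,0]/c[:,2],c[:,1]/c[:,2]]@d["mtx"][:2,:2].T+d["mtx"][:2,2]
def cloud(d):
    v,u=np.mgrid[:384,:512]; z=d["z_map"]; K=d["mtx"]
    c=np.stack([(u-K[0,2])/K[0,0]*z,(v-K[1,2])/K[1,1]*z,z],-1)
    return c@rot(d).T+d["origin"]
E
python3 - <<'E'
from h import *
for n,box in (("top",(225,125,305,205)),("scene",(235,175,325,250))):
    d=load(n+"0.npz"); P=cloud(d); c=d["color"].astype(int)
    x0,y0,x1,y1=box; sub=np.zeros((384,512),bool); sub[y0:y1,x0:x1]=1
    disc=sub&(abs(P[...,2]-.191)<.006)
    pts=P[disc]; print(n,"disc z",np.median(pts[:,2]),disc.sum())
    cn,_=cv2.findContours(disc.astype(np.uint8),cv2.RETR_EXTERNAL,cv2.CHAIN_APPROX_NONE)
    cc=max(cn,key=cv2.contourArea)[:,0]; w=plane(d,cc,.191)[:,:2]
    (cx,cy),r=cv2.minEnclosingCircle(w.astype(np.float32)); 
    A=np.c_[2*w,np.ones(len(w))]; s=np.linalg.lstsq(A,(w**2).sum(1),rcond=None)[0]
    print(" circ",s[:2],np.sqrt(s[2]+s[0]**2+s[1]**2),"enc",cx,cy,r)
    white=disc&(c.min(2)>175); w=plane(d,np.argwhere(white)[:,::-1],.191)[:,:2]
    w=w[np.linalg.norm(w-s[:2],axis=1)<.09]
    m=w.mean(0); _,S,V=np.linalg.svd(w-m); print(" line",len(w),m,np.degrees(np.arctan2(V[0,1],V[0,0]))%180,S)
    top=sub&(P[...,2]>.222)&(P[...,2]<.245)&(np.linalg.norm(P[...,:2]-s[:2],axis=2)<.035)
    print(" hub",top.sum(),np.median(P[top],0))
    red=(c[...,0]>130)&(c[...,1]<60)&(c[...,2]<60); 
    k,lab,st,ce=cv2.connectedComponentsWithStats(red.astype(np.uint8))
    for i in range(1,k):
        if st[i,4]>20: print(" red",st[i],ce[i],np.median(P[lab==i],0))
E
```

```text
top disc z 0.192528705303892 2055
 circ [0.57981689 0.03524881] 0.09513832449952779 enc 0.580974280834198 0.034305840730667114 0.10034779459238052
 line 42 [0.57333152 0.03412421] 179.5646658590278 [0.38659976 0.00863216]
 hub 122 [0.57901404 0.03391891 0.23299919]
 red [292 159   8  11  52] [295.11538462 163.34615385] [ 0.61590413 -0.08108886  0.1091478 ]
scene disc z 0.19108096504769478 2261
 circ [0.58318346 0.03491828] 0.09659974629109812 enc 0.5815712213516235 0.036115407943725586 0.10066932439804077
 line 106 [0.58945766 0.03663724] 179.85260605815301 [0.62441836 0.03101586]
 hub 125 [0.58194779 0.03495095 0.23152636]
 red [255 244  11  11  74] [260.22972973 249.58108108] [ 0.62236272 -0.07646941  0.10646383]
```

Run:
```python
from h import *
for n,box in (("scene",(235,220,300,275)),("top",(285,135,312,200))):
    d=load(n+"0.npz"); P=cloud(d); c=d["color"].astype(int)
    x0,y0,x1,y1=box; sub=np.zeros((384,512),bool); sub[y0:y1,x0:x1]=1
    g=sub&(c.max(2)-c.min(2)<25)&(c.max(2)<135)&(P[...,2]>.03)&(P[...,2]<.105)
    g=cv2.erode(g.astype(np.uint8),np.ones((2,2)))>0
    p=P[g]; 
    for it in range(4):
        m=np.median(p,0) if it==0 else p.mean(0); _,S,V=np.linalg.svd(p-m); nn=V[2]*np.sign(V[2,2]); p=p[abs((p-m)@nn)<(.006 if it<2 else .004)]
    print(n,len(p),m,nn,"tilt",np.degrees(np.arccos(nn[2])),"az",np.degrees(np.arctan2(nn[1],nn[0])))
    red=sub&(c[...,0]>90)&(c[...,1]<70)&(c[...,2]<70)
    k,lab,st,ce=cv2.connectedComponentsWithStats(red.astype(np.uint8)); i=1+np.argmax(st[1:,4]); q=P[lab==i]
    h=(q-m)@nn; print(" heights",np.percentile(h,[5,25,50,75,95]).round(4), "top ctr",np.median(q[h>.034],0), len(q))
# edge of deck via top-view: white machine mask
d=load("top0.npz");P=cloud(d)
m=(abs(P[...,2]-.11)<.008); m[:, :200]=0; m[:120]=0;m[230:]=0;m[:,310:]=0
cv2.imwrite('pics/deck.png',cv2.resize(m[110:230,190:320].astype(np.uint8)*255,(650,600)))
cn,_=cv2.findContours(m.astype(np.uint8),cv2.RETR_EXTERNAL,cv2.CHAIN_APPROX_NONE); cc=max(cn,key=cv2.contourArea)
w=plane(d,cc[:,0],.11)[:,:2]
r=cv2.minAreaRect((w*1000).astype(np.float32)); print(r)
l=cc[:,0]; 
# bottom-edge points (large row) and left-edge
rows=[(u,np.where(m[:,u])[0].max()) for u in range(238,285) if m[:,u].any()]
q=plane(d,rows,.11)[:,:2]; v=cv2.fitLine(q.astype(np.float32),cv2.DIST_HUBER,0,.001,.001).ravel(); print("near edge",np.degrees(np.arctan2(v[1],v[0])),v)
cols=[(np.where(m[v_])[0].min(),v_) for v_ in range(155,205) if m[v_].any()]
q=plane(d,cols,.11)[:,:2]; v=cv2.fitLine(q.astype(np.float32),cv2.DIST_HUBER,0,.001,.001).ravel(); print("back edge",np.degrees(np.arctan2(v[1],v[0])),v)
```

```text
scene 6 [ 0.60330647 -0.04125121  0.08892051] [ 0.15935341 -0.66133266  0.7329704 ] tilt 42.86400523413074 az -76.45237711497283
 heights [0.0325 0.0364 0.0391 0.0406 0.0423] top ctr [ 0.6219549  -0.0779131   0.10640683] 86
top 107 [ 0.64959962 -0.07679018  0.05197696] [ 0.16055199 -0.63889503  0.75235378] tilt 41.20531737453968 az -75.89387129534128
 heights [0.0273 0.0371 0.0398 0.0415 0.0451] top ctr [ 0.61401099 -0.08103484  0.10890413] 77
((570.1181030273438, 64.50782012939453), (220.79171752929688, 214.5594024658203), 17.453792572021484)
near edge -72.34268 [ 0.30332324 -0.9528877   0.46090698  0.05260472]
back edge 17.58927 [0.95324725 0.30219138 0.54818517 0.16815163]
```

View pics/deck.png

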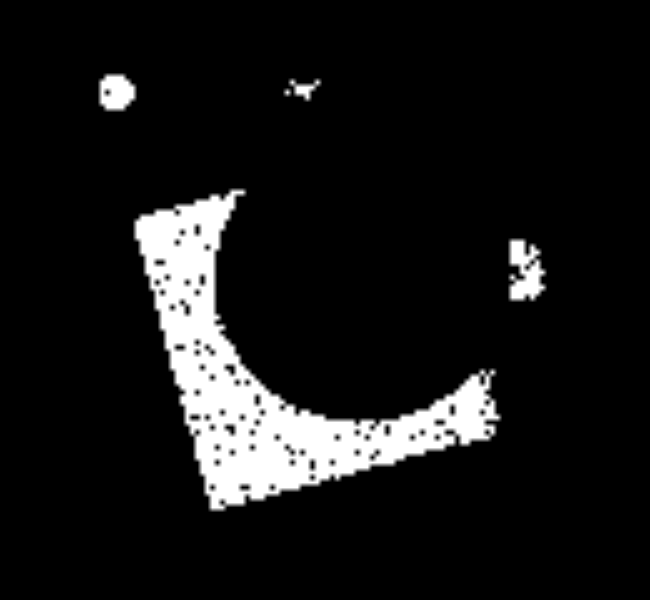

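Run:
```python
from h import *
from rig import readout
s=readout.get_state(); q=s["qpos"]; e=s["ee_rot"]; T=R.from_quat([e[1],e[2],e[3],e[0]]).as_matrix()
print("tool axes cols\n",T.round(3))
M=(R.from_euler('z',q[0])*R.from_euler('y',q[1]+q[2])*R.from_euler('z',q[3])*R.from_euler('y',q[4])*R.from_euler('z',q[5])).as_matrix(); print(M.round(3))
ax=np.array([.581,.035]); az=np.radians(-72.3); f=np.array([np.cos(az),np.sin(az),0]); n=.643*f+np.array([0,0,.766]); lat=np.array([-f[1],f[0],0])
o=np.r_[ax,0]
d=load("scene0.npz"); 
for uv in ((260.23,249.58),(260.5,249.6)):
    for hh in (.027,.029):
        p0=o+f*.055+[0,0,.11]+n*hh
        K=d["mtx"]; r=rot(d)@[(uv[0]-K[0,2])/K[0,0],(uv[1]-K[1,2])/K[1,1],1]
        t=((p0-d["origin"])@n)/(r@n); p=d["origin"]+t*r; print(hh,p,"f",(p-o)@f,"lat",(p-o)@lat)
c=d["color"].astype(int); red=(c[...,0]>90)&(c[...,1]<70)&(c[...,2]<70); red[:225]=0;red[275:]=0;red[:,:235]=0;red[:,300:]=0
print(np.argwhere(red).mean(0)[::-1], np.argwhere(red).min(0),np.argwhere(red).max(0))
```

```text
tool axes cols
 [[-0.     0.29  -0.957]
 [ 0.002 -0.957 -0.29 ]
 [-1.    -0.002 -0.   ]]
[[-0.29   0.957 -0.   ]
 [ 0.957  0.29   0.002]
 [ 0.002  0.    -1.   ]]
0.027 [ 0.61633199 -0.07331514  0.09578813] f 0.11392975019533522 lat 0.0007280433391127815
0.029 [ 0.6170203 -0.0738408  0.0978036] f 0.11463979658091324 lat 0.0012239517127779326
0.027 [ 0.61703288 -0.072712    0.09609157] f 0.11356826387562997 lat 0.0015791304276582341
0.029 [ 0.61771989 -0.07323879  0.09810647] f 0.11427898348970517 lat 0.0020734537452640057
[260.23255814 249.58139535] [244 255] [255 266]
```

Run:
```python
from h import *
az=np.radians(-72.3); f=np.array([np.cos(az),np.sin(az),0]); n=.643*f+np.array([0,0,.766]); n/=np.linalg.norm(n); lat=np.array([-f[1],f[0],0])
g=np.array([.616,-.073,.096])
for L in (.15,.25,.3):
  w=g+n*L; q1=np.arctan2(w[1],w[0])
  for fa in (1.4,1.6,1.8):
    for s in (1,-1):
      x=-n;y=s*lat;z=np.cross(x,y); M=np.c_[-y,-z,x]
      B=(R.from_euler('z',q1)*R.from_euler('y',fa)).as_matrix()
      a=R.from_matrix(B.T@M).as_euler('ZYZ'); print(L,fa,s,q1.round(2),a.round(2),[(a[0]-np.pi).round(2),-a[1].round(2),(a[2]-np.pi).round(2)])
```

```text
0.15 1.4 1 -0.25 [ 0.66  2.06 -0.34] [np.float64(-2.48), np.float64(-2.06), np.float64(-3.48)]
0.15 1.4 -1 -0.25 [0.66 2.06 2.81] [np.float64(-2.48), np.float64(-2.06), np.float64(-0.34)]
0.15 1.6 1 -0.25 [ 0.61  1.89 -0.46] [np.float64(-2.53), np.float64(-1.89), np.float64(-3.61)]
0.15 1.6 -1 -0.25 [0.61 1.89 2.68] [np.float64(-2.53), np.float64(-1.89), np.float64(-0.46)]
0.15 1.8 1 -0.25 [ 0.58  1.73 -0.58] [np.float64(-2.56), np.float64(-1.73), np.float64(-3.72)]
0.15 1.8 -1 -0.25 [0.58 1.73 2.56] [np.float64(-2.56), np.float64(-1.73), np.float64(-0.58)]
0.25 1.4 1 -0.33 [ 0.64  2.1  -0.4 ] [np.float64(-2.5), np.float64(-2.1), np.float64(-3.55)]
0.25 1.4 -1 -0.33 [0.64 2.1  2.74] [np.float64(-2.5), np.float64(-2.1), np.float64(-0.4)]
0.25 1.6 1 -0.33 [ 0.59  1.94 -0.53] [np.float64(-2.55), np.float64(-1.94), np.float64(-3.67)]
0.25 1.6 -1 -0.33 [0.59 1.94 2.61] [np.float64(-2.55), np.float64(-1.94), np.float64(-0.53)]
0.25 1.8 1 -0.33 [ 0.56  1.77 -0.65] [np.float64(-2.59), np.float64(-1.77), np.float64(-3.79)]
0.25 1.8 -1 -0.33 [0.56 1.77 2.5 ] [np.float64(-2.59), np.float64(-1.77), np.float64(-0.65)]
0.3 1.4 1 -0.36 [ 0.63  2.12 -0.44] [np.float64(-2.51), np.float64(-2.12), np.float64(-3.58)]
0.3 1.4 -1 -0.36 [0.63 2.12 2.7 ] [np.float64(-2.51), np.float64(-2.12), np.float64(-0.44)]
0.3 1.6 1 -0.36 [ 0.57  1.96 -0.57] [np.float64(-2.57), np.float64(-1.96), np.float64(-3.71)]
0.3 1.6 -1 -0.36 [0.57 1.96 2.58] [np.float64(-2.57), np.float64(-1.96), np.float64(-0.57)]
0.3 1.8 1 -0.36 [ 0.54  1.79 -0.68] [np.float64(-2.6), np.float64(-1.79), np.float64(-3.82)]
0.3 1.8 -1 -0.36 [0.54 1.79 2.47] [np.float64(-2.6), np.float64(-1.79), np.float64(-0.68)]
```

Call:
carry_out --deltas '[-0.7,0,0,0,0,0,1,-0.7,-0.2,-0.26,0,0,0,1,0,-0.56,-0.726,0,0,0,1,0,-0.56,-0.726,0,0,0,1,0,-0.56,-0.726,0,0,0,1,0,-0.56,-0.726,0,0,0,1,0,-0.56,-0.726,0,0,0,1,0,-0.56,-0.726,0,0,0,1,0,-0.56,-0.726,0,0,0,1,0,-0.56,-0.726,0,0,0,1]'

```text
clock: 1.35
position: [0.4343, -0.1745, 0.315]
ee_rot: [-0.104, -0.699, -0.103, 0.7]
contact_force: [0.2, 0.1, -0.5]
width: 0.0855
```

Call:
carry_out --deltas '[0,-0.56,-0.726,0,0,0,1,0,-0.56,-0.726,0,0,0,1,0,-0.56,-0.726,0,0,0,1,0,-0.56,-0.726,0,0,0,1,0,-0.4,-0.46,0,0,0,1,0,0,0,-1,0,0,1,0,0,0,-1,0,0,1]'

```text
clock: 2.22
position: [0.581, 0.0347, 0.3144]
ee_rot: [-0.153, -0.69, -0.153, 0.691]
contact_force: [0.7, -0.6, -0.6]
width: 0.0851
```

Call:
carry_out --deltas '[0,0,0,-1,0,0,1,0,0,0,-1,0,0,1,0,0,0,-1,0,0,1,0,0,0,-1,0,0,1,0,0,0,-1,0,0,1,0,0,0,-1,0,0,1,0,0,0,-1,0,0,1,0,0,0,-1,0,0,1,0,0,0,-1,0,0,1,0,0,0,-1,0,0,1]'

```text
clock: 3.48
position: [0.5807, 0.0339, 0.3147]
ee_rot: [-0.38, -0.596, -0.38, 0.597]
contact_force: [0.2, 0.5, 0.6]
width: 0.0853
```

Call:
carry_out --deltas '[0,0,0,-1,0,0,1,0,0,0,-1,0,0,1,0,0,0,-1,0,0,1,0,0,0,-1,0,0,1,0,0,0,-1,0,0,1,0,0,0,-1,0,0,1,0,0,0,-1,0,0,1,0,0,0,-1,0,0,1,0,0,0,-1,0,0,1,0,0,0,-1,0,0,1]'

```text
clock: 4.72
position: [0.5807, 0.0339, 0.3147]
ee_rot: [0.561, 0.43, 0.561, -0.431]
contact_force: [-0.8, -0.3, -0.2]
width: 0.0855
```

Call:
carry_out --deltas '[0,0,0,-1,0,0,1,0,0,0,-1,0,0,1,0,0,0,-1,0,0,1,0,0,0,-1,0,0,1,0,0,0,-1,0,0,1,0,0,0,-1,0,0,1,0,0,0,-1,0,0,1,0,0,0,-1,0,0,1,0,0,0,-1,0,0,1,0,0,0,-1,0,0,1]'

```text
clock: 5.98
position: [0.5807, 0.0339, 0.3147]
ee_rot: [0.674, 0.213, 0.675, -0.213]
contact_force: [0.7, -0.2, 0.3]
width: 0.0852
```

Call:
carry_out --deltas '[0,0,0,-1,0,0,1,0,0,0,-1,0,0,1,0,0,0,-1,0,0,1,0,0,0,-1,0,0,1,0,0,0,-1,0,0,1,0,0,0,-1,0,0,1,0,0,0,-1,0,0,1,0,0,0,-1,0,0,1,0,0,0,-1,0,0,1]'

```text
clock: 7.1
position: [0.5807, 0.0339, 0.3147]
ee_rot: [0.707, -0.006, 0.708, 0.006]
contact_force: [0.1, 0.5, -0.5]
width: 0.0858
```

Run:
```python
from h import *
from rig import readout,eyes
s=readout.get_state(); e=s["ee_rot"]; T=R.from_quat([e[1],e[2],e[3],e[0]]).as_matrix()
print(s["clock"],s["position"],s["qpos"].round(3),"\n",T.round(3),"yaw",np.degrees(np.arctan2(T[1,1],T[0,1])))
d=eyes.get_image("scene"); np.savez("scene1.npz",**d); cv2.imwrite("pics/scene1.png",cv2.resize(d["color"][140:300,190:390,::-1],(800,640))[:600])
```

```text
7.1 [0.58071125 0.03389616 0.31468582] [-0.061  0.254  1.333 -0.     1.556 -1.649] 
 [[-0.001 -0.017  1.   ]
 [-0.     1.     0.017]
 [-1.    -0.    -0.001]] yaw 90.9668614216624
```

View pics/scene1.png

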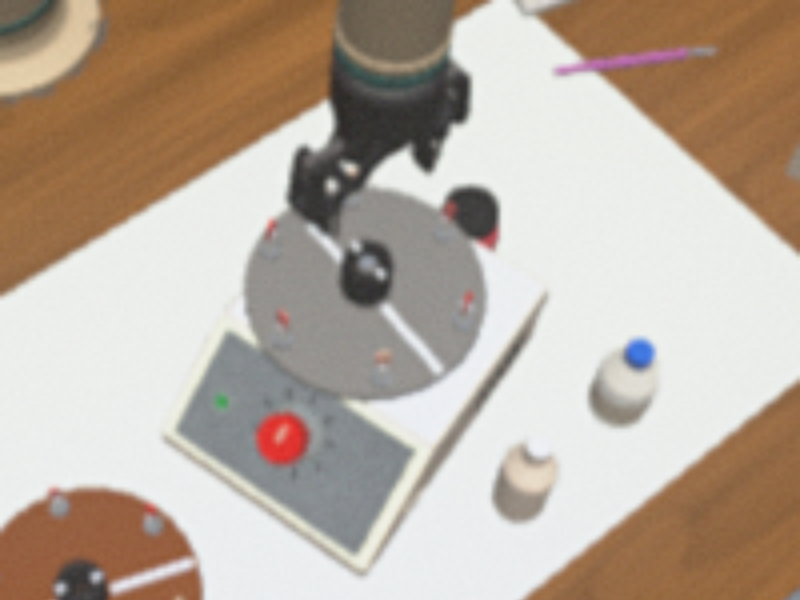

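Call:
carry_out --deltas '[0.6,0,0,0,0,0,1,0.6,0.02,0,0,0,0,1,0.5,0,0,0,0,0,1,0.26,0,0,0,0,0,1,0,0,0,0,0,0,1,0,0,0,0,0,0,-1,0,0,0,0,0,0,-1,0,0,0,0,0,0,-1,0,0,0,0,0,0,-1]' --newtons 40

```text
clock: 8.28
position: [0.5816, 0.0352, 0.199]
ee_rot: [0.708, -0.005, 0.706, 0.005]
contact_force: [-1.2, 0.8, 6.4]
width: 0.0395
```

Call:
carry_out --deltas '[0,0,0,1,0,0,-1,0,0,0,1,0,0,-1,0,0,0,1,0,0,-1,0,0,0,1,0,0,-1,0,0,0,1,0,0,-1,0,0,0,1,0,0,-1,0,0,0,1,0,0,-1,0,0,0,1,0,0,-1,0,0,0,1,0,0,-1,0,0,0,1,0,0,-1]'

```text
clock: 9.52
position: [0.5819, 0.0342, 0.1991]
ee_rot: [0.667, 0.237, 0.665, -0.238]
contact_force: [-0.3, -1.6, 5.2]
width: 0.0394
```

Call:
carry_out --deltas '[0,0,0,1,0,0,-1,0,0,0,1,0,0,-1,0,0,0,1,0,0,-1,0,0,0,1,0,0,-1,0,0,0,1,0,0,-1,0,0,0,1,0,0,-1,0,0,0,1,0,0,-1,0,0,0,1,0,0,-1,0,0,0,0,0,0,-1]'

```text
clock: 10.65
position: [0.5801, 0.0347, 0.1967]
ee_rot: [0.575, 0.411, 0.576, -0.412]
contact_force: [-0.3, -1.0, -2.9]
width: 0.0393
```

Run:
```python
from h import *
from rig import readout,eyes
s=readout.get_state(); e=s["ee_rot"]; T=R.from_quat([e[1],e[2],e[3],e[0]]).as_matrix()
print(s["clock"],s["position"],"yaw",np.degrees(np.arctan2(T[1,1],T[0,1])))
d=eyes.get_image("scene"); np.savez("scene2.npz",**d); cv2.imwrite("pics/scene2.png",cv2.resize(d["color"][140:300,190:390,::-1],(750,600)))
```

```text
10.65 [0.58009889 0.03473072 0.19674906] yaw 18.87772513388418
```

View pics/scene2.png

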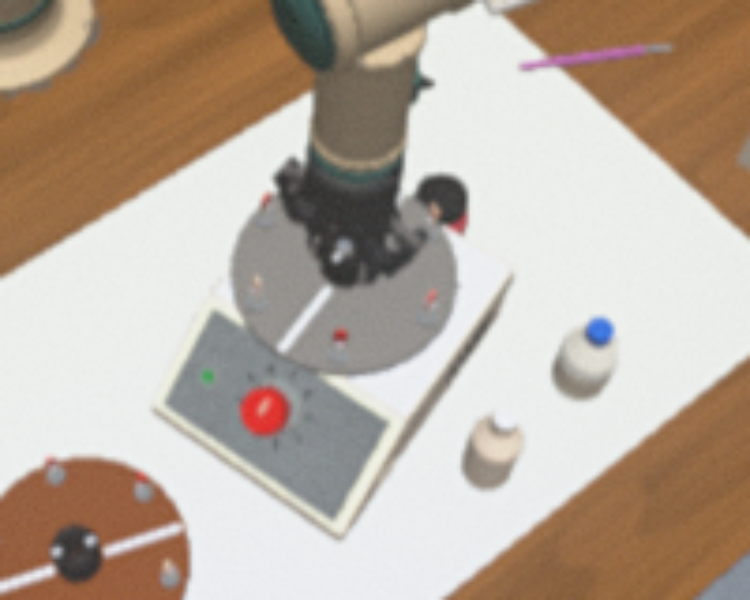

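The line now points at the knob (about (305,320) toward (265,410)). The vertical force flipped to −3 N, so the gripper is carrying the platter. I'll open the gripper.

Call:
carry_out --deltas '[0,0,0,0,0,0,1,0,0,0,0,0,0,1,0,0,0,0,0,0,1,0,0,0,0,0,0,1,-0.6,0,0,0,0,0,1,-0.8,0,0,0,0,0,1,-0.6,0,0,0,0,0,1]'

```text
clock: 11.58
position: [0.5814, 0.0351, 0.3199]
ee_rot: [0.576, 0.412, 0.574, -0.411]
contact_force: [-0.7, -0.1, 0.4]
width: 0.0854
```

```bash
cat > m.py <<'E'
from h import *
import sys
from rig import readout,eyes
tag=sys.argv[1]
s=readout.get_state(); e=s["ee_rot"]; T=R.from_quat([e[1],e[2],e[3],e[0]]).as_matrix()
print(s["clock"],s["position"],s["qpos"].round(2),s["contact_force"].round(1),s["width"]); print(T.round(3))
d=eyes.get_image("scene"); np.savez(f"scene{tag}.npz",**d); P=cloud(d); c=d["color"].astype(int)
sub=np.zeros((384,512),bool); sub[175:250,235:325]=1
rr=np.linalg.norm(P[...,:2]-[.581,.035],axis=2)
disc=sub&(rr<.095)&(rr>.03)&(P[...,2]>.165)&(P[...,2]<.205)
p=P[disc]; A=np.c_[p[:,:2]-[.581,.035],np.ones(len(p))]; co=np.linalg.lstsq(A,p[:,2],rcond=None)[0]; print("disc z",np.median(p[:,2]),"plane",co.round(4),len(p))
white=disc&(c.min(2)>175); w=plane(d,np.argwhere(white)[:,::-1],np.median(p[:,2]))[:,:2]
if len(w)>5:
    m=w.mean(0); _,S,V=np.linalg.svd(w-m); print("line",len(w),m,np.degrees(np.arctan2(V[0,1],V[0,0]))%180,S)
cv2.imwrite(f"pics/scene{tag}.png",cv2.resize(d["color"][140:300,190:390,::-1],(750,600)))
E
python3 m.py 3
```

```text
11.575 [0.58135811 0.03511164 0.31986622] [-0.06  0.25  1.32  0.    1.56 -0.39] [-0.7 -0.1  0.4] 0.08543229933324904
[[ 0.002  0.946  0.323]
 [-0.     0.323 -0.946]
 [-1.     0.002  0.001]]
disc z 0.18119796712914082 plane [0.0009 0.0016 0.1815] 1978
line 96 [0.58729971 0.01891123] 107.96039872542516 [0.61408038 0.03034179]
```

View pics/scene3.png

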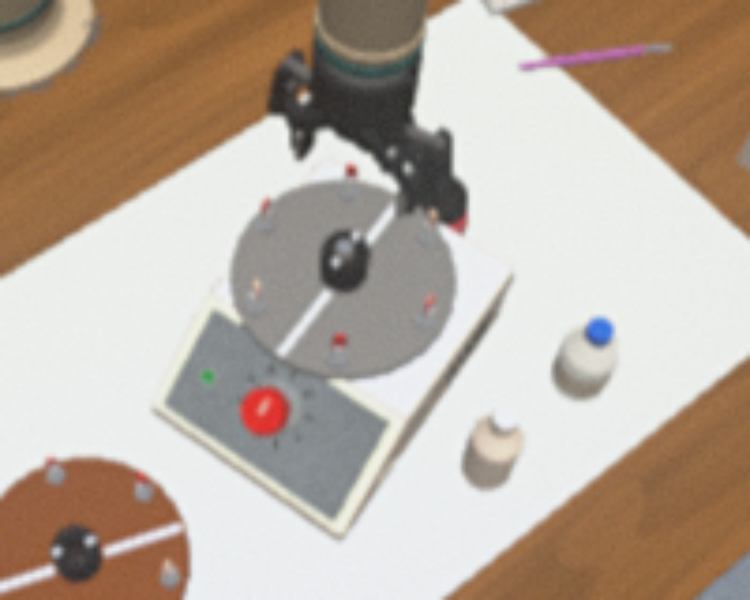

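Seated: the disc top is at z 0.181 (10 mm lower), level, with its line at 108°, and the shaft end shows above the hub. Next I move in front of the panel and tilt 40°.

Call:
carry_out --deltas '[0,-0.01,0.6,0.25,0,0,1,0,-0.01,0.85,0,0,0,1,0,-0.01,0.85,0,0,0,1,0,-0.02,0.77,0,0,0,1,0,0,0,0,1,0,1,0,0,0,0,1,0,1,0,0,0,0,1,0,1,0,0,0,0,1,0,1,0,0,0,0,1,0,1,0,0,0,0,1,0,1]'

```text
clock: 12.88
position: [0.6353, -0.1412, 0.3176]
ee_rot: [0.44, 0.494, 0.678, -0.32]
contact_force: [0.0, -0.6, -0.4]
width: 0.0854
```

Call:
carry_out --deltas '[0,0,0,0,1,0,1,0,0,0,0,1,0,1,0,0,0,0,1,0,1,0,0,0,0,1,0,1,0,0,0,0,0,0,1]'

```text
clock: 13.5
position: [0.6353, -0.1421, 0.3156]
ee_rot: [0.34, 0.534, 0.733, -0.25]
contact_force: [0.5, 0.1, -0.5]
width: 0.0852
```

```bash
python3 m.py 4
python3 - <<'E'
from h import *
from rig import readout
s=readout.get_state(); e=s["ee_rot"]; T=R.from_quat([e[1],e[2],e[3],e[0]]).as_matrix()
az=np.radians(-72.1); f=np.array([np.cos(az),np.sin(az),0]); n=.6428*f+np.array([0,0,.766]); lat=np.array([-f[1],f[0],0])
x=-n;D=np.c_[x,lat,np.cross(x,lat)]; print("turn err/4deg",np.degrees(R.from_matrix(T.T@D).as_rotvec())/4)
# knob refined
d=load("scene3.npz");o=np.array([.581,.035,0]);c=d["color"].astype(int);red=(c[...,0]>90)&(c[...,1]<70)&(c[...,2]<70); red[:235]=0;red[275:]=0;red[:,:240]=0;red[:,300:]=0
uv=np.argwhere(red).mean(0)[::-1]; K=d["mtx"]; r=rot(d)@[(uv[0]-K[0,2])/K[0,0],(uv[1]-K[1,2])/K[1,1],1]
p0=o+f*.055+[0,0,.11]+n*.029; p=d["origin"]+((p0-d["origin"])@n)/(r@n)*r-.002*n
print(uv,"grip",p,"lat",(p-o)@lat); p=p-lat*((p-o)@lat)*.5
for k in (.13,0): print(k,"tool units",T.T@(p-.021*n+k*n-s["position"])/.06)
E
```

```text
13.5 [ 0.63533073 -0.14213713  0.31560039] [-0.56  0.63  0.92  0.5   2.11 -0.73] [ 0.5  0.1 -0.5] 0.08521937580887931
[[-0.198  0.952  0.232]
 [ 0.613  0.305 -0.729]
 [-0.765 -0.002 -0.644]]
disc z 0.1813694350322389 plane [0.     0.0007 0.1816] 1965
line 99 [0.58466227 0.02766942] 107.87850159304699 [0.66866911 0.02979927]
turn err/4deg [-2.98107312e-02  2.43282059e-05 -6.80163542e-03]
[260.30337079 249.51685393] grip [ 0.61666312 -0.07234064  0.09648567] lat 0.000944966246163472
0.13 tool units [1.76107494 0.05317204 1.44466385]
0 tool units [3.92768485 0.05214324 1.44466125]
```

View pics/scene4.png

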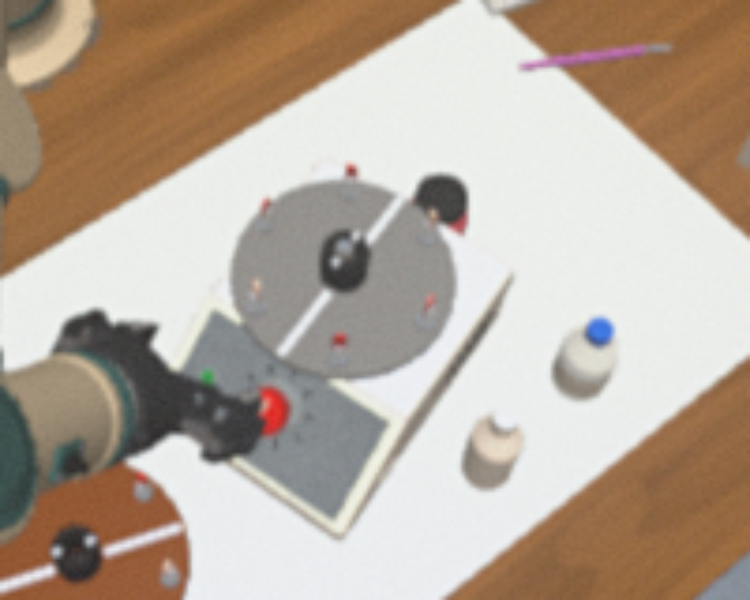

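Call:
carry_out --deltas '[0,0.03,0.72,0,0,0,1,0,0.02,0.725,0,0,0,1,0.6,0,0,0,0,0,1,0.8,0,0,0,0,0,1,0.8,0,0,0,0,0,1,0,0,0,0,0,0,1,0,0,0,0,0,0,1]'

```text
clock: 14.42
position: [0.6333, -0.1228, 0.1623]
ee_rot: [0.343, 0.534, 0.732, -0.249]
contact_force: [0.3, -0.5, -0.1]
width: 0.0854
```

```bash
python3 m.py 5
python3 - <<'E'
from h import *
from rig import readout
s=readout.get_state(); e=s["ee_rot"]; T=R.from_quat([e[1],e[2],e[3],e[0]]).as_matrix()
p=np.array([.6162,-.0725,.0965]); n=-T[:,0]
print(T.T@(p-.021*n-s["position"])/.06)
E
```

```text
14.425 [ 0.633286   -0.12283042  0.16232835] [-0.54  0.68  1.19  0.45  1.81 -0.87] [ 0.3 -0.5 -0.1] 0.08540912143946727
[[-0.195  0.952  0.237]
 [ 0.61   0.307 -0.73 ]
 [-0.768  0.002 -0.641]]
disc z 0.181221123546895 plane [-0.0008  0.0017  0.1816] 1979
line 103 [0.5843414  0.02855116] 107.73647532959832 [0.68166117 0.0312285 ]
[ 1.77038881 -0.02006851  0.01453153]
```

View pics/scene5.png

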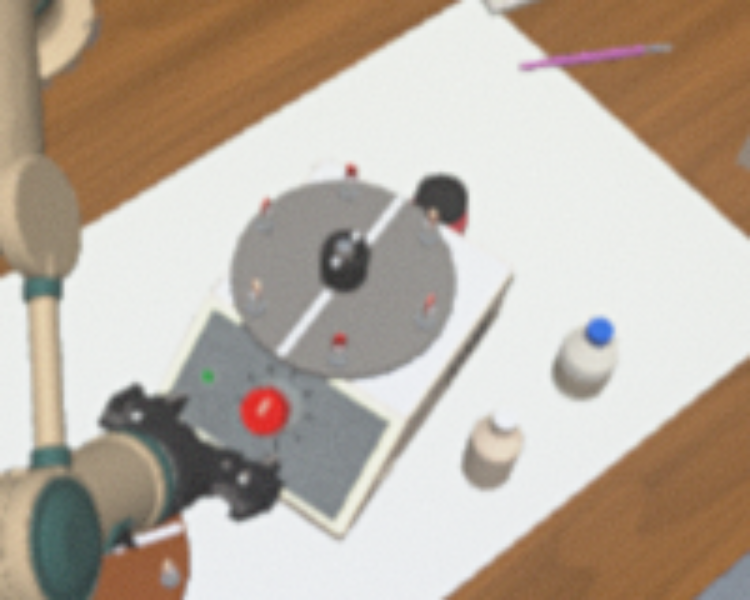

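The fingers straddle the knob's axis, level with it, and stay clear of the rim. I'll advance along the axis.

Call:
carry_out --deltas '[0.5,-0.02,0.01,0,0,0,1,0.5,0,0,0,0,0,1,0.4,0,0,0,0,0,1,0.2,0,0,0,0,0,1,0.15,0,0,0,0,0,1,0,0,0,0,0,0,1]'

```text
clock: 15.22
position: [0.6111, -0.0595, 0.0802]
ee_rot: [0.342, 0.534, 0.732, -0.249]
contact_force: [-0.2, 0.2, 0.6]
width: 0.0853
```

```bash
python3 m.py 6
```

```text
15.225 [ 0.61106346 -0.05946678  0.08024982] [-0.49  0.69  1.4   0.47  1.59 -0.92] [-0.2  0.2  0.6] 0.08526716795924501
[[-0.196  0.952  0.235]
 [ 0.612  0.306 -0.73 ]
 [-0.767  0.001 -0.642]]
disc z 0.18132208387828436 plane [-0.0006  0.0019  0.1817] 1974
line 106 [0.58486579 0.02698666] 107.78838417347086 [0.68437865 0.03303597]
```

View pics/scene6.png

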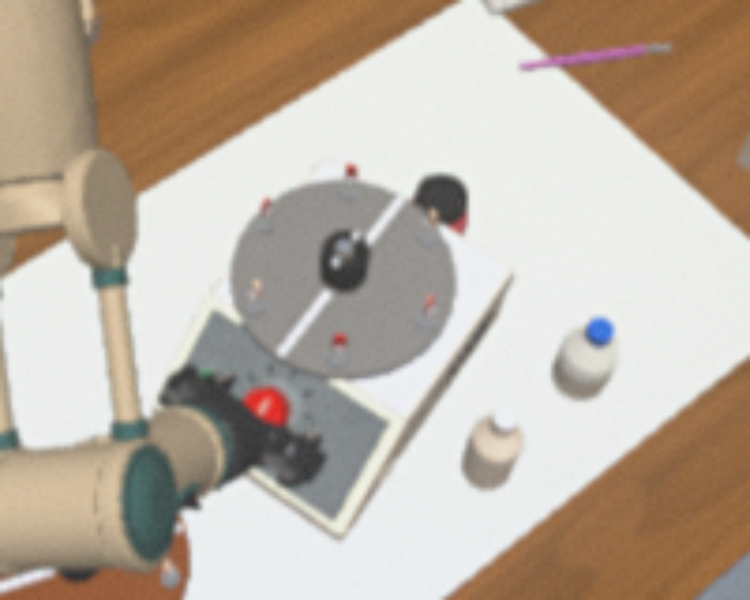

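No contact so far, so I'll close on the cap.

Call:
carry_out --deltas '[0,0,0,0,0,0,-1,0,0,0,0,0,0,-1,0,0,0,0,0,0,-1,0,0,0,0,0,0,-1,0,0,0,0,0,0,-1]' --newtons 60

```text
clock: 15.9
position: [0.6089, -0.0605, 0.0807]
ee_rot: [0.341, 0.532, 0.733, -0.25]
contact_force: [-4.0, -4.8, 3.1]
width: 0.0402
```

Call:
carry_out --deltas '[-0.04,0,0,0,0,0,-1,-0.04,0,0,0,0,0,-1,-0.04,0,0,0,0,0,-1,0,0,0,0,0,0,-1]'

```text
clock: 16.4
position: [0.6098, -0.0634, 0.0844]
ee_rot: [0.34, 0.532, 0.734, -0.25]
contact_force: [-4.5, -0.7, -3.7]
width: 0.0398
```

Call:
carry_out --deltas '[-0.03,0,0,0,0,0,-1,-0.03,0,0,0,0,0,-1,-0.02,0,0,0,0,0,-1,0,0,0,0,0,0,-1]'

```text
clock: 16.9
position: [0.6112, -0.0677, 0.0896]
ee_rot: [0.341, 0.532, 0.733, -0.25]
contact_force: [-5.1, -3.5, 2.2]
width: 0.0399
```

The knob has moved about 11.7 mm along its axis and the pull force has gone. I'll release and back out along the axis.

Call:
carry_out --deltas '[0,0,0,0,0,0,1,0,0,0,0,0,0,1,0,0,0,0,0,0,1,0,0,0,0,0,0,1,-0.4,0,0,0,0,0,1,-0.8,0,0,0,0,0,1,-0.8,0,0,0,0,0,1,-0.8,0,-0.4,0,0,0,1,0,0,0,0,0,0,1]'

```text
clock: 18.02
position: [0.6421, -0.1533, 0.2375]
ee_rot: [0.346, 0.534, 0.73, -0.248]
contact_force: [1.0, -0.5, 0.2]
width: 0.0857
```

```bash
python3 m.py 7
python3 - <<'E'
from h import *
from rig import eyes
d=eyes.get_image("top"); cv2.imwrite("pics/top7.png",cv2.resize(d["color"][100:230,180:350,::-1],(785,600)))
for t in "37":
    d=load(f"scene{t}.npz");c=d["color"].astype(int);red=(c[...,0]>90)&(c[...,1]<70)&(c[...,2]<70); red[:235]=0;red[275:]=0;red[:,:240]=0;red[:,300:]=0
    uv=np.argwhere(red).mean(0)[::-1]; P=cloud(d)[red]; print(t,uv,red.sum(),np.median(P@[.198,-.612,.766]))
az=np.array([.198,-.612,.766]); p=np.array([.6167,-.0723,.0965])+.002*az
print("expected in/out px",proj(d,p),proj(d,p+.012*az))
E
```

```text
18.025 [ 0.64214112 -0.15334642  0.23750508] [-0.57  0.67  1.03  0.46  1.97 -0.82] [ 1.  -0.5  0.2] 0.08568934061582215
[[-0.19   0.952  0.239]
 [ 0.609  0.306 -0.732]
 [-0.77   0.007 -0.638]]
disc z 0.18137565557080115 plane [-1.000e-04  2.600e-03  1.816e-01] 1989
line 105 [0.58199215 0.0296491 ] 108.45066961196157 [0.68355609 0.13505303]
3 [260.30337079 249.51685393] 89 0.2511561713738751
7 [259.1443299  250.22680412] 97 0.263276835942307
expected in/out px [[260.31973731 249.51692096]] [[258.98619941 250.17439065]]
```

View pics/scene7.png

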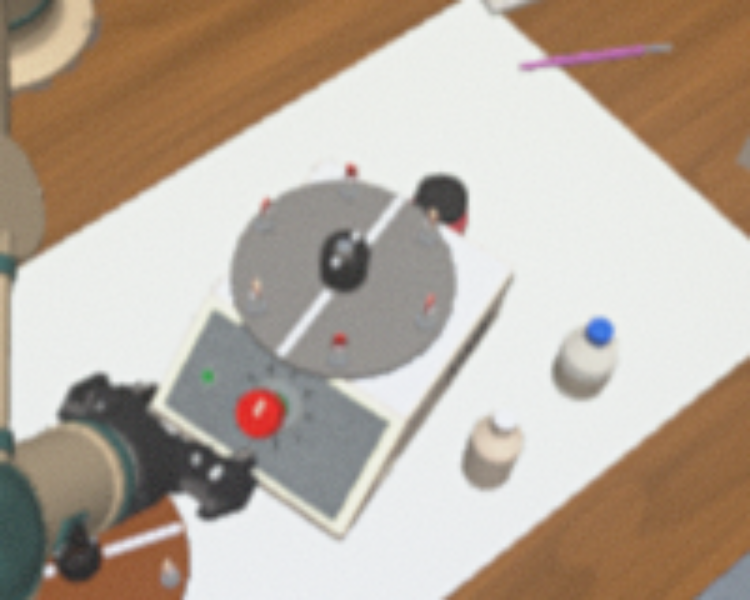

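View pics/top7.png

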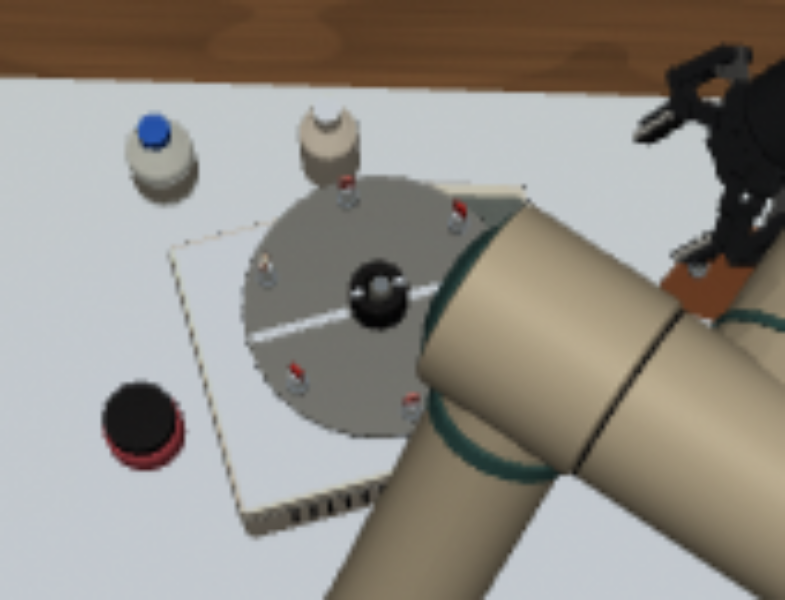

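The knob is out 12.1 mm by depth, at the pixel expected for full travel, with green showing beside it at (285,403). The platter is still down and level, and the bottles and jar stand where they were.

```bash
python3 -c "
from rig import job,readout
print(readout.get_state()['qd'].round(3)); print(job.sign_off())"
```

```text
[ 0.006  0.021  0.044 -0.004 -0.007 -0.001]
the job is handed in; nothing more can be done
None
```

The platter is fully home on its key, and the red knob was then pulled out and rests on. The job was handed in at about 18 s of the 45 s allowed.

- **Platter:** I gripped the hub and turned it 72° clockwise until the keyway lined up with the key. When I opened the gripper it dropped by its own weight. The disc top went from 0.191 m to 0.181 m, level, with its line at about 108°, matching the machine's front-to-back axis.
- **Knob:** I came in along its 40° axis, pulled it about 12 mm, let go and backed out. Afterwards its depth had moved 12.1 mm, its pixel matched the position expected for full travel, and the green collar was visible.
- **Surroundings:** The bottles and jar look unmoved in both views. Forces in the readings after each move stayed under about 8 N. The gripper was clear of everything at the end.

No check failed. Two small disagreements came up while measuring. Fitting the panel's slope put the machine's heading about 4° off what the deck edges gave; I used the deck edges, and the platter seating agreed with them. The knob also measured about 1 mm off the machine's centre line, which is within the camera's calibration error.

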